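Raise the telescoping work lamp and hold it up

TASK

Run the work lamp's telescoping mast all the way out: first raise the small flip lever on the mast's clamp head fully, then grip the lamp head so that the push button in its side is squeezed in, and pull the head straight up past the first stop to the second stop. The mast sinks back when let go, so finish while still gripping the lamp head and holding it fully extended; leave the lever up and the other things on the bench where they are.

Things in the scene. Friction and masses are not known exactly. Their poses are not given: they have to be found in the camera images.
- lamp_mast: Foot and outer tube of the work-lamp mast, bolted down, upright: dark steel foot 105 x 90 x 12 mm, tube 32 mm across, black clamp head 41 mm across at 131 to 157 mm height. Origin on the mast's axis at the bench top; z up the mast, -x the side where the flip lever sticks out, +y the side of the lamp head's button. Its yaw is also that of lever and lamp head (nothing turns about the mast).
- lever_hinge (a point): Hinge pin of the flip lever, 45 mm from the mast's axis toward the mast's -x, 145 mm above the bench; the hinge axis is the mast's y axis. Near it stand a tool box (x 0.28 to 0.48, y below 0.07, 190 mm high) and a parts cabinet (x 0.39 to 0.59, y above 0.28, 250 mm high, paint cans on top): come in from the front, fingers opened no wider than needed.
- lever_tip (a point): Middle of the thick end of the flip lever, 52 mm from the hinge pin (moves with the lever). The end block is 20 mm long, 16 mm wide (along the mast's y), 11 mm thick; the lever is 62 mm long. It can be pinched across its width from above and led up an arc about the hinge, fingers still pointing down.
- flip_lever (a joint): Angle of the flip lever in rad: 0 lowered (tip 0.5 rad below level, mast clamped), 1.1 fully raised (tip 0.6 rad above level); it starts between 0 and 0.2. Friction of about 0.05 N m keeps it where it is left. Below about 0.6 the middle section is locked in the outer tube.
- lamp_head: Lamp head on top of the mast: black block 36 mm deep (x), 40 mm wide (y), 52 mm tall, small round lamps in its -x face, cooling ribs on +x, push button in +y. Origin on the mast's axis 4 mm under the block, 176 mm above the bench with the mast run in; axes parallel to the mast's. Head and upper rod weigh about 0.27 kg, the middle section 0.25 kg.
- head_grip (a point): Point on the mast's axis inside the lamp head at the height of the button's centre: 24 mm below the head's top, 208 mm above the bench with the mast run in. Grip the head here from above with the fingers closing along the head's y axis: one pad on the button, the other on the plain -y face (47 mm over the button before it is pressed, 42 mm after).
- button_face (a point): Middle of the outer face of the steel push button, which stands 7 mm out of the head's +y face, 18 mm wide (x) by 22 mm tall; moves with the button.
- head_button (a joint): How far the push button is pressed, m: 0 out, 0.005 fully in (about 6 N, springs back). The catch between lamp head and middle section is free from about 0.004. With the lever up and the button left out, a pull brings up only the middle section.
- top_section (a joint): How far the upper rod with the lamp head is drawn out of the middle section, m: 0 in and caught by the button's catch, 0.055 at its stop (the first stop). It moves first because it runs more easily; about 3.5 N to lift. Sinks back when let go.
- mid_section (a joint): How far the middle section is drawn out of the outer tube, m: 0 in, 0.050 at its stop (the second stop; the lamp head is then 0.105 higher than at the start). About 8 N at the head to lift both. Sinks back when let go.
- tape_roll: Bystander: grey roll of duct tape lying flat, 107 mm across, 48 mm high. Origin under its centre.
- tape_measure: Bystander: tape measure standing on its foot, 40 x 84 x 65 mm. Origin under its middle.
- black_tape: Bystander: small roll of black tape lying flat, 58 mm across, 19 mm high. Origin under its centre.
- padlock: Bystander: padlock lying flat, 64 x 42 x 18 mm. Origin under its middle.

How it is judged (in metres and radians):
On the way, in this order (a step that is already met when the one before it is completed fails the run):
1. the flip lever is raised, with the mast still run in (value of joint flip_lever above 0.85 rad and value of joint each of top_section, mid_section below 0.01 m), for 0.2 s.
2. the button is squeezed in and the lamp head starts to come out (value of joint head_button above 0.0035 m and value of joint top_section above 0.015 m), for 0.05 s.
3. the lamp head is drawn to both stops (value of joint top_section above 0.049 m and value of joint mid_section above 0.044 m), for 0.2 s.
At the end, for the whole second after the job is handed in: The fingers still hold the lamp head (more than 2 N), both sections are out to within 6 mm of their stops (upper over 49 mm, middle over 44 mm) and still, and the flip lever is raised (over 0.85 rad) (all of step 3 and value of joint flip_lever above 0.85 rad and contact force between the fingers and lamp_head above 2 N and linear speed of lamp_head below 0.02 m/s); the arm keeps its last pose, push and grip.
It fails at once if a bystander is shoved more than 30 mm (distance of any of tape_roll, tape_measure, black_tape, padlock from where it was at the start of the episode above 0.03 m).
It also fails if it takes over 45 s, if anything falls off the work surface, if the arm or the gripper's body presses on something with over 40 N, if the wrist force passes 120 N, or if a joint passes its speed limit or range.

ROBOT

A 6-joint arm with a two-finger parallel gripper is mounted at the origin on the work surface; the furniture and walls round the work are solid. World frame = base frame: x ahead of the robot, y to its left, z up, the work surface at z = 0. Lengths are in mm, angles in degrees, forces in N, time in s.
With the tool pointing down it reaches from about 350 to 850 mm from the base axis. Payload 8.1 kg.
Tool frame: the origin (TCP) lies where the fingers leave the gripper's body, on its centre line; the fingertips stand 73 mm ahead of it and the grasp point (between the pads) lies 54 mm ahead of it; z points along the fingers, y is the line along which they close (so a half turn about z gives the same grasp; the last joint's range is limited). The gripper opens to 85 mm and grips with 20 to 120 N. Pads are 22 mm wide; open, the fingers measure 114 mm over their backs; the gripper's body (76 mm by 85 mm) begins 54 mm behind the grasp point. The pads swing forward as they close: fully open they stand 13 mm farther back than shut.
Start: joints at [67.701, 7.471, 85.268, -0, 87.261, -4.893], TCP at [179.467, 572.536, 303.892] pointing down, gripper open.
Joint ranges: [-169.43, 169.43], [-51.17, 129.36], [1.28, 143.12], [-76.62, 256.62], [0, 156.53], [-152.29, 152.29]. Speed limits (degrees/s): [136.94, 136.94, 159.86, 180, 180, 180].

INTERFACE

Orientations are given as [roll, pitch, yaw] about the fixed x, y, z axes, in that order (R = Rz(yaw) Ry(pitch) Rx(roll)).
In Python, from bench import sense, optics, r gives the robot as it stands.
- The arm moves only by the tool servo_tool, never from a script. Its argument "plan" is a list that holds one entry, the list of rows, each a list of 5 numbers: the shift along the world's x, y, z in m, then the turn about the world's z in degrees, then the finger opening in m, from 0 to 0.0854. A call has 1 to 10 rows; each row shifts and turns the commanded pose from where the row before left it; what a row does not reach is not made up. A row lasts 1/10 s, in which the tool goes at most 50 mm and 8.59 degrees, less where a joint would pass 70% of its speed; a pose out of reach is approached as far as the arm can. A call is refused whole if a number of a shift passes 0.05 or a number of a turn 8.59, either way. A call with a gripper value outside its range is refused whole. The fingers move at their own pace and stop on an object; "force" is the grip in N (left out, the last holds). Time passes only in rows, so rows that do not move let the fingers close. It gives the time, the measured TCP pose, the force, the opening and the grip force at its end, in the units of the state.
- sense(): the state, without advancing time (a new reading comes with each control period).
- optics.snapshot(name): name is "scene" or "side" or "wrist"; returns a dict with "frame" (480x640x3 uint8, blue, green, red), "fx", "fy", "cx", "cy" (pixels), "cam_to_world" (4x4, takes a point from camera to world coordinates). Camera axes: x right, y down, z forward; pixel columns grow to the right and rows downward; lengths in mm; the calibration is good to about 2 mm. A picture is of the moment at which its call begins. There is no depth.
- r.hand_in(): hands the job in; it is judged then, once.
The state is a dict: "time": time; "joint_pos": joint angles; "qd": joint speeds; "joint_efforts": joint torques, N m; "tool_pos": TCP position; "tcp_rot": TCP orientation; "ft_force": force on the tool from outside, world axes, zero at the start; "wrist_torque": the same for the moment, N m; "finger_gap": finger opening in mm; "grip_force": force on a finger pad.
Only numpy, scipy, OpenCV 4.12 (cv2) and the standard library are available. Lean on these libraries where they do the work, as an engineer would, in place of code of your own. Each camera call takes 0.05 s, during which the arm holds its last target. There are 200 camera calls.

## Working session

There is one attempt and no reset: what is moved stays moved. The work goes in short steps, Python scripts to look and compute and a tool call to move; the robot and the scene stay as the last step left them, time stands still between calls to the robot, and variables do not carry over. Pictures are saved under pics/ and viewed, at most 10 in all, crops included, and the job is handed in when it is done.

Besides the shell and the picture viewer there is one more tool, called after "Call:" as name(argument=value, ...), one argument or row to a line, values as JSON. servo_tool: Moves the arm, as the interface text tells. Its arguments: {"type":"object","properties":{"plan":{"type":"array"},"force":{"type":"number"}},"required":["plan"]}

```bash
mkdir -p pics; ls
python3 - <<'E'
from bench import sense, optics, r
import cv2
print(sense())
for n in ("scene","side"):
    s=optics.snapshot(n); cv2.imwrite(f"pics/{n}0.png",s["frame"]); print(n,s["fx"],s["cx"],s["cy"],s["cam_to_world"])
E
```

```text
pics
{'time': 0.0, 'joint_pos': array([ 6.77009419e+01,  7.51398474e+00,  8.53294145e+01,  4.98620276e-04,
        8.72618343e+01, -4.89153083e+00]), 'qd': array([-0.07358397, -0.00398563,  0.03601737,  0.01120769,  0.07569333,
        0.05333299]), 'joint_efforts': array([ 5.34266001e-04, -5.69392204e+01, -5.00550950e+01, -1.98651405e-04,
        1.44200778e-02, -5.42235125e-05]), 'tool_pos': array([179.30188132, 572.14568463, 302.85472806]), 'tcp_rot': array([-1.79895192e+02, -9.46940658e-03,  1.62592440e+02]), 'ft_force': array([ 0.19118604, -0.07174292, -0.02991838]), 'wrist_torque': array([ 0.02966525,  0.03470277, -0.00544488]), 'grip_force': 0.0, 'finger_gap': 85.39666687567949}
scene 487.87235564653605 327.1006279441273 242.16921605294286 [[ 6.15832902e-01 -4.96988444e-01  6.11352863e-01 -8.83534991e+01]
 [-7.87676014e-01 -4.05881614e-01  4.63493918e-01 -2.33135771e+02]
 [ 1.77857652e-02 -7.66982791e-01 -6.41421129e-01  7.04561117e+02]
 [ 0.00000000e+00  0.00000000e+00  0.00000000e+00  1.00000000e+00]]
side 596.1264135465847 310.6885895068455 234.83762511511958 [[ 9.15592364e-01 -2.22400486e-01  3.35005443e-01  1.24672301e+02]
 [-4.01408477e-01 -5.54632606e-01  7.28871667e-01 -5.21460150e+02]
 [ 2.37035292e-02 -8.01823357e-01 -5.97090819e-01  6.93355667e+02]
 [ 0.00000000e+00  0.00000000e+00  0.00000000e+00  1.00000000e+00]]
```

View pics/scene0.png

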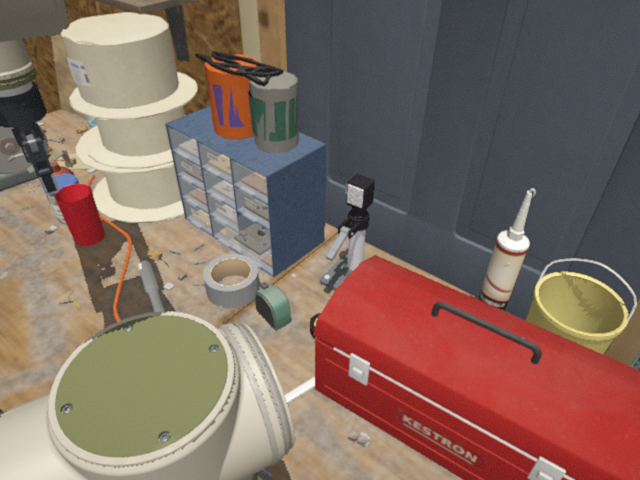

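View pics/side0.png

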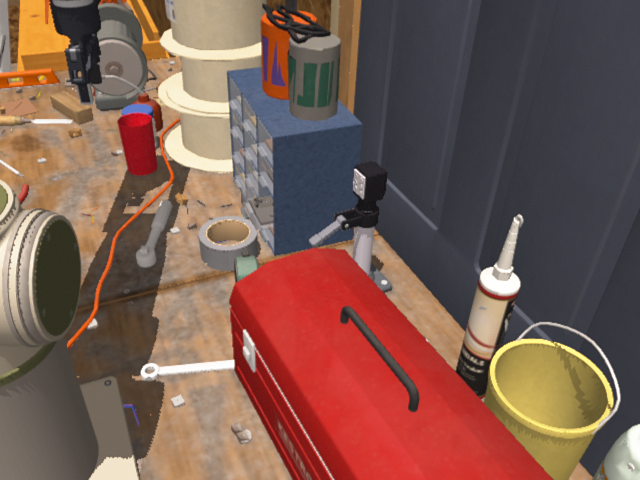

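The lamp mast stands between the cabinet and the tool box: its head is at about (360,190) in scene and (369,182) in side. The lever points front-left, with its tip at about (335,245) in scene and (315,240) in side. I'll enlarge both regions.

Run:
```python
import cv2,numpy as np
a=cv2.imread("pics/scene0.png")[165:295,305:395]; b=cv2.imread("pics/side0.png")[155:285,300:400]
z=lambda i:cv2.resize(i,None,fx=4.2,fy=4.2,interpolation=cv2.INTER_CUBIC)
cv2.imwrite("pics/crop0.png",np.hstack([z(a),z(b)])[:,:800])
```

```text
(no output)
```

View pics/crop0.png

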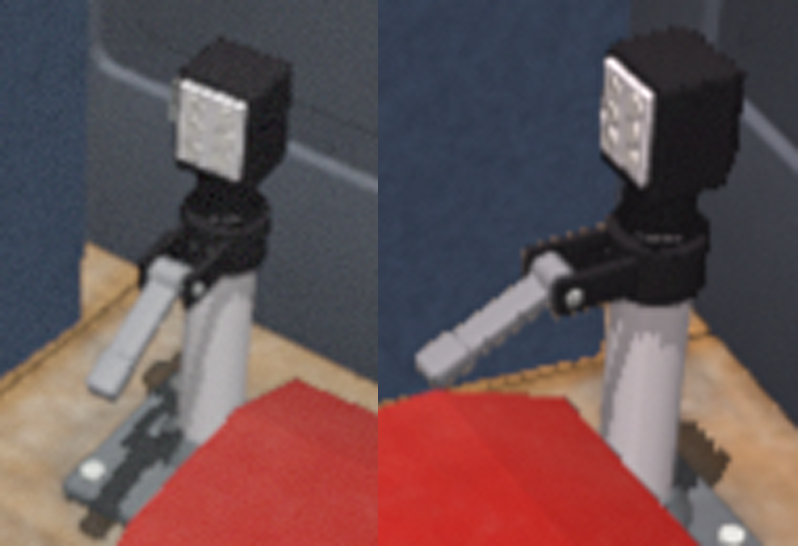

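```bash
cat > h.py <<'E'
import numpy as np
def ray(s,u,v):
    T=s["cam_to_world"]; d=T[:3,:3]@[(u-s["cx"])/s["fx"],(v-s["cy"])/s["fy"],1]
    return T[:3,3],d/np.linalg.norm(d)
def plane(s,u,v,z):
    o,d=ray(s,u,v); return o+d*(z-o[2])/d[2]
def tri(s1,p1,s2,p2):
    o,d=ray(s1,*p1);q,e=ray(s2,*p2)
    t=np.linalg.lstsq(np.c_[d,-e],q-o,rcond=None)[0]
    a=o+t[0]*d;b=q+t[1]*e
    return (a+b)/2,np.linalg.norm(a-b)
E
python3 - <<'E'
from bench import optics
from h import *
np.set_printoptions(precision=1,suppress=True)
S=optics.snapshot("scene");D=optics.snapshot("side")
f=lambda p:(p[0]/4.2+304.6,p[1]/4.2+164.6)
g=lambda p:((p[0]-378)/4.2+299.6,p[1]/4.2+154.6)
for n,a,b in [("pTL",(180,80),(605,57)),("pTR",(246,98),(655,90)),("pBR",(244,180),(645,187)),("pBL",(178,137),(602,130)),
 ("backR",(292,65),(744,70)),("backL",(222,38),(690,30)),("hinge-y",(198,290),(574,297)),("leverTop bend",(165,262),(548,258)),("tipend",(103,385),(430,365)),("tubeaxis",(226,205),(660,240))]:
    print(n,*tri(S,f(a),D,g(b)))
for p in [(178,80),(246,98),(292,65),(222,38)]: print("top scene",plane(S,*f(p),232))
for p in [(605,50),(657,88),(744,70),(685,30)]: print("top side",plane(D,*g(p),232))
E
```

```text
pTL [519.8 185.3 224.9] 1.1481289373585006
pTR [524.  154.1 227. ] 0.7398040869244161
pBR [521.1 150.1 188.2] 0.5647577059969531
pBL [521.6 186.  193.3] 2.794895081497754
backR [561.7 155.9 225.2] 1.2351618074789523
backL [558.5 190.7 225.2] 0.8490352307394137
hinge-y [496.6 153.9 141.6] 0.5970630910181268
leverTop bend [493.1 169.7 150.8] 0.44811051234878824
tipend [442.1 163.7 117.9] 0.505658982501684
tubeaxis [544.4 173.2 147.2] 6.240739393058309
top scene [511.1 180.3 232. ]
top scene [518.2 150.5 232. ]
top scene [551.5 149.8 232. ]
top scene [550.  185.2 232. ]
top side [515.5 178.2 232. ]
top side [520.6 147.3 232. ]
top side [556.1 147.  232. ]
top side [550.  180.5 232. ]
```

Call:
servo_tool(
  plan=[
    [[0.018,-0.045,0.003,2.4,0.04],[0.018,-0.045,0.003,2.4,0.04],[0.018,-0.045,0.003,2.4,0.04],[0.018,-0.045,0.003,2.4,0.04],[0.018,-0.045,0.003,2.4,0.04],[0.018,-0.045,0.003,2.4,0.04],[0.018,-0.045,0.003,2.4,0.04],[0.018,-0.045,0.003,2.4,0.04],[0.018,-0.045,0.003,2.4,0.04],[0,0,0,0,0.04]],
  ],
)

```text
time: 1.2
tool_pos: [343.4, 162.6, 331.4]
tcp_rot: [-179.9, 0.1, -176.2]
ft_force: [-0.3, 1.0, 1.1]
finger_gap: 39.6
grip_force: 0.0
```

Run:
```python
from bench import sense, optics
import cv2
s=sense(); print(s['time'],s['tool_pos'],s['tcp_rot'],s['finger_gap'])
w=optics.snapshot("wrist"); cv2.imwrite("pics/w1.png",w["frame"]); print(w["fx"],w["cx"],w["cy"],w["cam_to_world"])
```

```text
1.2 [343.43506657 162.58640902 331.42074094] [-1.79899438e+02  1.06428312e-01 -1.76182384e+02] 39.613896206950145
343.5984344864214 325.64475945844526 235.8317656299566 [[-6.60934674e-02  9.44784767e-01  3.20957003e-01  2.62068273e+02]
 [ 9.97811218e-01  6.32590887e-02  1.92629536e-02  1.56805919e+02]
 [-2.10410235e-03  3.21527653e-01 -9.46897851e-01  4.00995371e+02]
 [ 0.00000000e+00  0.00000000e+00  0.00000000e+00  1.00000000e+00]]
```

View pics/w1.png

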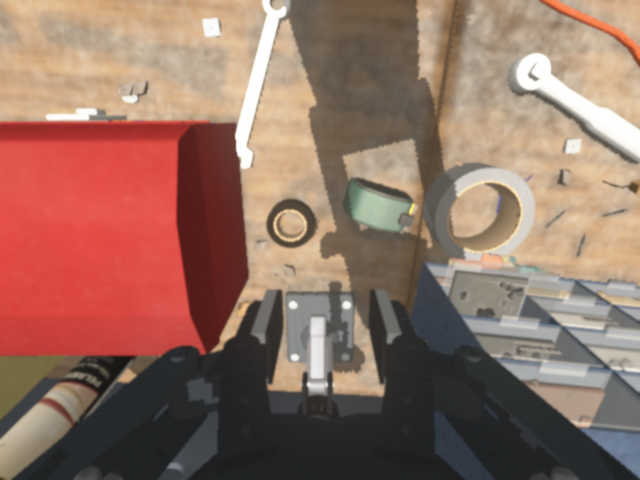

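The wrist view shows the foot plate with its bolts at about (293,305), (347,304), (294,357) and (347,355). The lever runs from its end at (317,318) to the hinge at (317,375). I'll get the yaw from the plate.

Run:
```python
import cv2,numpy as np
a=cv2.imread("pics/w1.png")[280:430,240:400]
cv2.imwrite("pics/c1.png",cv2.resize(a,None,fx=4,fy=4,interpolation=cv2.INTER_CUBIC))
```

```text
(no output)
```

View pics/c1.png

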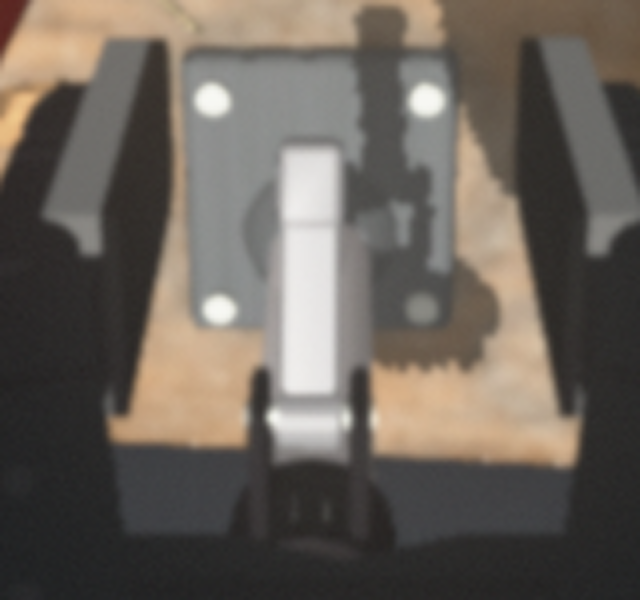

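Run:
```python
from bench import optics
from h import *
np.set_printoptions(precision=1,suppress=True)
w=optics.snapshot("wrist")
f=lambda p:(p[0]/4+239.6,p[1]/4+279.6)
B=[plane(w,*f(p),14) for p in [(213,100),(427,100),(219,309),(421,309)]]
print(np.array(B),np.mean(B,0))
d1=B[1]-B[0];d2=B[3]-B[2];e1=B[2]-B[0];e2=B[3]-B[1]
print([np.degrees(np.arctan2(-d[0],d[1])) for d in(d1,d2)],[np.degrees(np.arctan2(d[1],d[0])) for d in(e1,e2)])
print([np.linalg.norm(d) for d in (d1,d2,e1,e2)])
C=[plane(w,*f(p),12) for p in [(185,50),(452,50),(195,325),(452,325)]];print(np.array(C),np.mean(C,0))
print("hinge",plane(w,*f((311,418)),145), [plane(w,*f(p),145) for p in [(256,418),(366,418)]])
for z in (115,120,125,130,135): print(z,plane(w,*f((311,147)),z),plane(w,*f((311,225)),z))
```

```text
[[487.1 131.8  14. ]
 [482.6 199.9  14. ]
 [566.8 136.7  14. ]
 [562.3 204.7  14. ]] [524.7 168.3  14. ]
[np.float64(3.788329063324924), np.float64(3.7940810678899797)] [np.float64(3.4707304301081408), np.float64(3.427178073792034)]
[np.float64(68.21413247888884), np.float64(68.1534677893761), np.float64(79.86370701325939), np.float64(79.85722443903506)]
[[471.  122.2  12. ]
 [465.4 206.5  12. ]
 [575.5 128.6  12. ]
 [569.7 216.   12. ]] [520.4 168.3  12. ]
hinge [492.  166.5 145. ] [array([492.8, 153.9, 145. ]), array([491.2, 179.1, 145. ])]
115 [439.3 162.7 115. ] [461. 164. 115.]
120 [436.2 162.7 120. ] [457.5 163.9 120. ]
125 [433.1 162.6 125. ] [454.1 163.8 125. ]
130 [429.9 162.5 130. ] [450.6 163.7 130. ]
135 [426.8 162.5 135. ] [447.1 163.6 135. ]
```

Call:
servo_tool(
  plan=[
    [[0.026,0,-0.02,0,0.04],[0.026,0,-0.03,0,0.04],[0.026,0,-0.03,0,0.04],[0.024,0,-0.03,0,0.04],[0,0,0,0,0.04],[0,0,0,0,0.04]],
  ],
)

```text
time: 1.9
tool_pos: [442.3, 168.9, 219.7]
tcp_rot: [-180.0, -0.2, -175.7]
ft_force: [-0.7, -0.2, 0.5]
finger_gap: 39.9
grip_force: 0.0
```

Call:
servo_tool(
  plan=[
    [[0.0015,-0.004,0,0,0.04],[0,0,-0.02,0,0.04],[0,0,-0.024,0,0.04],[0,0,0,0,0.04],[0,0,0,0,0.04]],
  ],
)

```text
time: 2.4
tool_pos: [445.0, 163.9, 178.5]
tcp_rot: [180.0, 0.1, -175.8]
ft_force: [-0.4, -0.2, 0.5]
finger_gap: 40.0
grip_force: 0.0
```

Run:
```python
from bench import sense, optics
import cv2
s=sense(); print(s['time'],s['tool_pos'],s['tcp_rot'],s['finger_gap'],s['ft_force'])
w=optics.snapshot("wrist")["frame"][200:480,200:440]; d=optics.snapshot("side")["frame"][130:310,240:420]
import numpy as np
cv2.imwrite("pics/w2.png",np.hstack([cv2.resize(w,(400,467)),cv2.resize(d,(400,467))]))
```

```text
2.4 [445.01067253 163.88516808 178.47127266] [ 1.79983309e+02  8.31978614e-02 -1.75774041e+02] 40.0205543361729 [-0.4044478  -0.24579226  0.53043349]
```

View pics/w2.png

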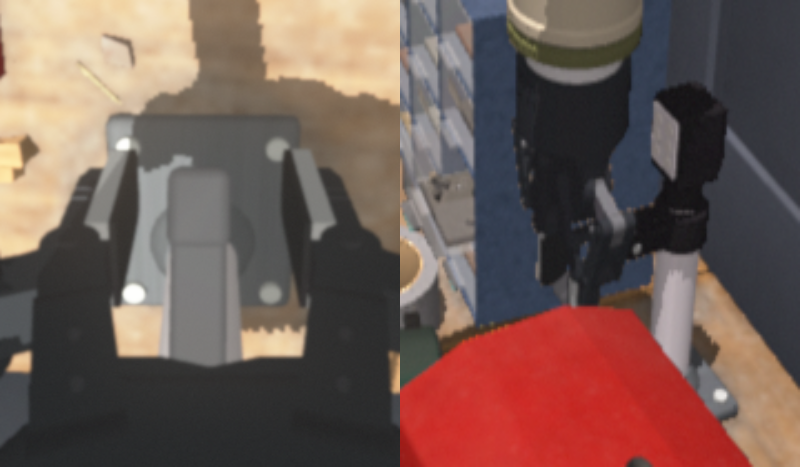

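The tip lies between the pads, slightly toward -y. I'll shift 2 mm that way and close.

Call:
servo_tool(
  plan=[
    [[0,-0.002,0,0,0.03],[0,0,0,0,0.01],[0,0,0,0,0.01],[0,0,0,0,0.01],[0,0,0,0,0.01]],
  ],
  force=20,
)

```text
time: 3.0
tool_pos: [445.7, 161.3, 177.6]
tcp_rot: [-180.0, 0.1, -175.8]
ft_force: [2.2, -4.1, 4.6]
finger_gap: 15.1
grip_force: 23.0
```

Call:
servo_tool(
  plan=[
    [[-0.0022,0,0.0057,0,0.01],[-0.0015,0,0.0057,0,0.01],[-0.0008,0,0.0052,0,0.01],[-0.0002,0,0.0051,0,0.01],[0.0002,0,0.0051,0,0.01],[0.0008,0,0.0052,0,0.01],[0.0013,0,0.005,0,0.01],[0.0018,0,0.005,0,0.01],[0.002,0,0.004,0,0.01],[0.0022,0,0.004,0,0.01]],
  ],
)

```text
time: 4.0
tool_pos: [446.9, 161.3, 225.5]
tcp_rot: [-180.0, -0.3, -175.8]
ft_force: [-2.9, -3.1, -3.3]
finger_gap: 15.3
grip_force: 19.5
```

Call:
servo_tool(
  plan=[
    [[0,0,0,0,0.01],[0,0,0,0,0.01]],
  ],
)

```text
time: 4.2
tool_pos: [447.4, 161.4, 226.1]
tcp_rot: [-180.0, -0.2, -175.8]
ft_force: [-5.2, -3.8, 1.3]
finger_gap: 15.2
grip_force: 19.9
```

Run:
```python
from bench import sense, optics
import cv2
s=sense(); print(s['time'],s['tool_pos'],s['tcp_rot'],s['finger_gap'],s['ft_force'])
import numpy as np
a=optics.snapshot("scene")["frame"][130:310,280:460]; d=optics.snapshot("side")["frame"][130:310,240:420]
cv2.imwrite("pics/w3.png",np.hstack([cv2.resize(a,(400,400)),cv2.resize(d,(400,400))]))
```

```text
4.2 [447.36279972 161.36764362 226.1007969 ] [-179.9745738    -0.21506914 -175.80142886] 15.248965262944454 [-5.21075402 -3.75098061  1.34087659]
```

View pics/w3.png

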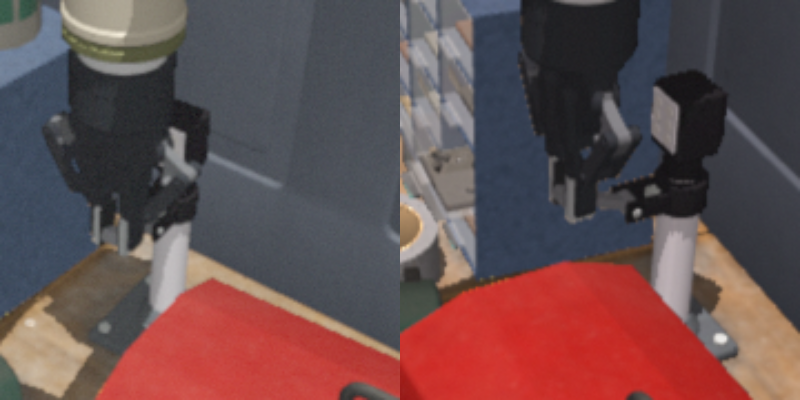

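Call:
servo_tool(
  plan=[
    [[0.0015,0,0.002,0,0.01],[0.0015,0,0.002,0,0.01],[0,0,0,0,0.01]],
  ],
)

```text
time: 4.6
tool_pos: [450.2, 161.5, 230.0]
tcp_rot: [-180.0, -0.2, -175.8]
ft_force: [-5.4, -3.4, 1.6]
finger_gap: 15.2
grip_force: 19.8
```

Call:
servo_tool(
  plan=[
    [[0.0015,0,0.002,0,0.01],[0.0015,0,0.002,0,0.01],[0,0,0,0,0.01]],
  ],
)

```text
time: 4.9
tool_pos: [453.9, 161.7, 234.5]
tcp_rot: [180.0, -0.1, -175.8]
ft_force: [-6.3, -1.7, -0.6]
finger_gap: 15.4
grip_force: 19.6
```

Call:
servo_tool(
  plan=[
    [[0,0,0,0,0.036],[0,0,0,0,0.036],[-0.005,0,0.03,0,0.036],[-0.02,0,0.04,0,0.036],[-0.04,0,0.04,0,0.036],[-0.04,0,0.02,0,0.036],[0,0,0,0,0.06],[0,0,0,0,0.06]],
  ],
)

```text
time: 5.7
tool_pos: [354.5, 161.9, 361.8]
tcp_rot: [179.9, 0.3, -175.8]
ft_force: [0.0, -0.3, 0.4]
finger_gap: 59.6
grip_force: 0.0
```

Run:
```python
from bench import sense, optics
import cv2
s=sense(); print(s['time'],s['tool_pos'],s['tcp_rot'],s['finger_gap'],s['ft_force'])
import numpy as np
W=optics.snapshot("wrist");print(W["cam_to_world"])
a=W["frame"][260:460,220:420]; d=optics.snapshot("side")["frame"][155:285,300:430]
cv2.imwrite("pics/w4full.png",W["frame"])
cv2.imwrite("pics/w4.png",np.hstack([cv2.resize(a,(400,400)),cv2.resize(d,(400,400))]))
```

```text
5.7 [354.51046299 161.89563927 361.82320645] [ 179.93307246    0.27983848 -175.75829125] 59.612302535330855 [ 0.02866245 -0.32024518  0.36173072]
[[-7.35377884e-02  9.43386084e-01  3.23442251e-01  2.72971435e+02]
 [ 9.97292073e-01  6.92880792e-02  2.46512130e-02  1.55307642e+02]
 [ 8.44919068e-04  3.24379189e-01 -9.45926756e-01  4.31146410e+02]
 [ 0.00000000e+00  0.00000000e+00  0.00000000e+00  1.00000000e+00]]
```

View pics/w4.png

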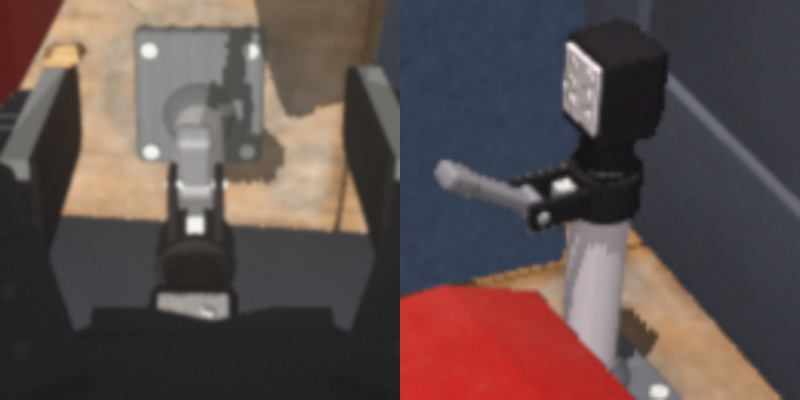

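Run:
```python
from bench import optics
from h import *
np.set_printoptions(precision=1,suppress=True)
W=optics.snapshot("wrist");D=optics.snapshot("side")
f=lambda p:(p[0]/2+219.8,p[1]/2+259.8)
h=plane(W,*f((195,185)),145);print("hinge",h)
c,s=np.cos(np.radians(3.6)),np.sin(np.radians(3.6)); n=np.array([-s,c,0])
def vp(u,v):
    o,d=ray(D,u,v); return o+d*((h-o)@n)/(d@n)
for p in [(447,170),(441,163),(447,180),(543,210)]:
    q=vp((p[0]-400)*.325+299.8,p[1]*.325+154.8); print(q,np.linalg.norm(q-h),np.arctan2(q[2]-145,-(q-h)@[c,s,0]))
B=[plane(W,*f(p),14) for p in [(150,49),(253,50),(150,152),(247,152)]];print(np.array(B),np.mean(B,0))
print([plane(W,*f(p),226) for p in [(158,295),(229,294)]])
```

```text
hinge [490.6 162.6 145. ]
[443.9 159.7 180.8] 58.9941256257605 0.6527525809798241
[440.4 159.5 186. ] 64.96941477918641 0.6835582450324995
[444.1 159.7 174.8] 55.350033406597476 0.5675255880365782
[501.6 163.3 138.7] 12.65033110360774 -2.6232132627031004
[[484.6 128.9  14. ]
 [480.3 197.8  14. ]
 [565.3 132.5  14. ]
 [560.3 200.9  14. ]] [522.6 165.1  14. ]
[array([478.9, 149.8, 226. ]), array([476.5, 176.4, 226. ])]
```

The side view shows the lever up at about 0.6 rad above level, which is its full travel, and the mast is still run in. Next I'll go above the lamp head, whose axis I put at about (536,167).

Call:
servo_tool(
  plan=[
    [[0.036,0.001,0,0,0.07],[0.036,0.001,0,0,0.07],[0.036,0.001,0,0,0.07],[0.036,0.001,0,0,0.07],[0.036,0.001,0,0,0.07],[0,0,-0.03,0,0.07],[0,0,0,0,0.07],[0,0,0,0,0.07]],
  ],
)

```text
time: 6.7
tool_pos: [533.6, 166.2, 328.3]
tcp_rot: [-180.0, -0.3, -175.8]
ft_force: [0.1, 0.1, -0.0]
finger_gap: 70.0
grip_force: 0.0
```

Run:
```python
from bench import sense, optics
import cv2
s=sense(); print(s['time'],s['tool_pos'],s['tcp_rot'],s['finger_gap'],s['ft_force'])
import numpy as np
W=optics.snapshot("wrist");print(W["cam_to_world"])
a=W["frame"][240:480,200:440]; d=optics.snapshot("side")["frame"][105:305,240:440]
cv2.imwrite("pics/w5full.png",W["frame"])
cv2.imwrite("pics/w5.png",np.hstack([cv2.resize(a,(400,400)),cv2.resize(d,(400,400))]))
```

```text
6.7 [533.58134604 166.22855631 328.3041522 ] [-179.96501204   -0.27042375 -175.8269673 ] 70.01775604716933 [ 0.10162256  0.13414553 -0.00305729]
[[-7.23672235e-02  9.46483035e-01  3.14535927e-01  4.52716018e+02]
 [ 9.97377606e-01  6.89738451e-02  2.19207829e-02  1.59903214e+02]
 [-9.47103174e-04  3.15297436e-01 -9.48992429e-01  3.98421304e+02]
 [ 0.00000000e+00  0.00000000e+00  0.00000000e+00  1.00000000e+00]]
```

View pics/w5.png

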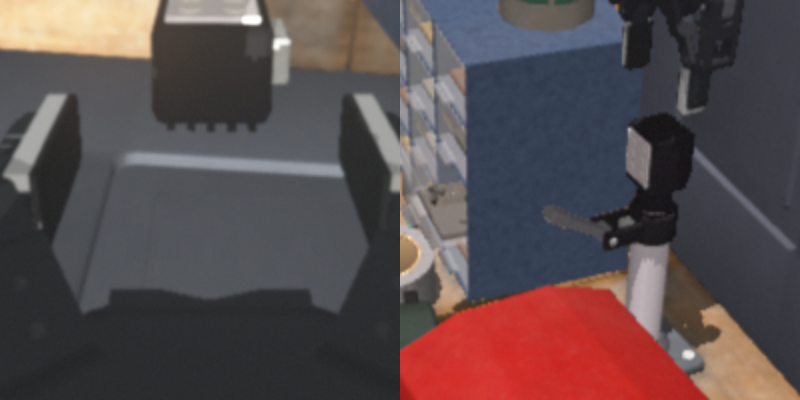

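The wrist view shows the head top spanning u 153–271 and v 22–120 (crop pixels), with the button at right reaching u 290. I'll work out the axis from that.

Run:
```python
from bench import optics
from h import *
np.set_printoptions(precision=1,suppress=True)
W=optics.snapshot("wrist")
f=lambda p:(p[0]*.6+199.7,p[1]*.6+239.7)
P=np.array([plane(W,*f(p),231) for p in [(163,22),(264,24),(154,118),(271,118)]]);print(P,P.mean(0))
print(plane(W,*f((290,60)),219))
```

```text
[[520.7 150.1 231. ]
 [519.1 182.2 231. ]
 [555.8 148.7 231. ]
 [552.9 188.1 231. ]] [537.1 167.3 231. ]
[536.5 194.2 219. ]
```

The head centre comes out at (537,168): its 36 x 39 mm size fits, and the button face at 194 is 27 mm out as given. Now I'll descend and grip.

Call:
servo_tool(
  plan=[
    [[0.0035,0.003,-0.01,0,0.07],[0,0,-0.03,0,0.07],[0,0,-0.028,0,0.07],[0,0,0,0,0.06],[0,0,0,0,0.06]],
  ],
  force=45,
)

```text
time: 7.35
tool_pos: [537.5, 169.7, 262.5]
tcp_rot: [-180.0, -0.0, -175.8]
ft_force: [0.6, -0.6, 0.7]
finger_gap: 59.8
grip_force: 0.0
```

Call:
servo_tool(
  plan=[
    [[0,0,0,0,0.03],[0,0,0,0,0.03],[0,0,0,0,0.03],[0,0,0,0,0.03],[0,0,0,0,0.03],[0,0,0,0,0.03]],
  ],
  force=45,
)

```text
time: 7.95
tool_pos: [538.8, 168.4, 265.2]
tcp_rot: [-179.9, 0.2, -175.9]
ft_force: [-2.8, -7.7, 6.5]
finger_gap: 41.0
grip_force: 46.8
```

The gap is 41 mm, so the button is pressed. Now I'll pull.

Call:
servo_tool(
  plan=[
    [[0,-0.001,0.006,0,0.03],[0,0,0.01,0,0.03],[0,0,0.012,0,0.03],[0,0,0.012,0,0.03],[0,0,0.01,0,0.03],[0,0,0.005,0,0.03],[0,0,0,0,0.03]],
  ],
)

```text
time: 8.65
tool_pos: [538.5, 168.4, 319.2]
tcp_rot: [-180.0, 0.2, -175.8]
ft_force: [5.1, -4.1, -3.3]
finger_gap: 40.9
grip_force: 46.7
```

Call:
servo_tool(
  plan=[
    [[0,0,0.008,0,0.03],[0,0,0.01,0,0.03],[0,0,0.01,0,0.03],[0,0,0.01,0,0.03],[0,0,0.008,0,0.03],[0,0,0.003,0,0.03],[0,0,0,0,0.03],[0,0,0,0,0.03]],
  ],
)

```text
time: 9.45
tool_pos: [538.4, 168.3, 366.9]
tcp_rot: [-180.0, 0.1, -175.8]
ft_force: [6.0, -3.5, -2.7]
finger_gap: 41.1
grip_force: 48.5
```

Call:
servo_tool(
  plan=[
    [[0,0,0.002,0,0.03],[0,0,0,0,0.03]],
  ],
)

```text
time: 9.65
tool_pos: [538.4, 168.3, 368.5]
tcp_rot: [-180.0, 0.1, -175.8]
ft_force: [6.6, -3.1, -5.8]
finger_gap: 40.5
grip_force: 48.3
```

Call:
servo_tool(
  plan=[
    [[0,0,0.002,0,0.03],[0,0,0,0,0.03]],
  ],
)

```text
time: 9.85
tool_pos: [538.4, 168.3, 370.4]
tcp_rot: [-180.0, 0.1, -175.8]
ft_force: [7.8, -3.1, -5.4]
finger_gap: 40.8
grip_force: 48.3
```

Run:
```python
from bench import sense, optics
import cv2
s=sense(); print(s['time'],s['tool_pos'],s['finger_gap'],s['ft_force'])
import numpy as np
a=optics.snapshot("scene")["frame"][90:290,280:480]; d=optics.snapshot("side")["frame"][85:285,270:470]
cv2.imwrite("pics/w6.png",np.hstack([cv2.resize(a,(400,400)),cv2.resize(d,(400,400))]))
```

```text
9.85 [538.39965289 168.29228167 370.40180961] 40.76982403830787 [ 7.75023369 -3.05915642 -5.41894411]
```

View pics/w6.png

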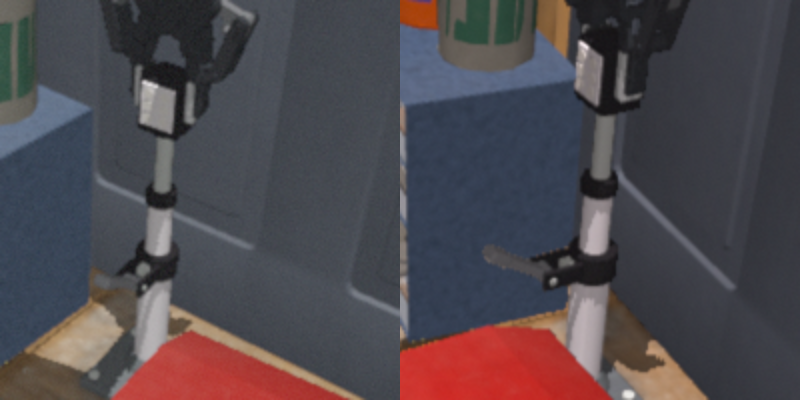

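Both sections are out and the lever is up. I'll nudge further until the stop shows in the force.

Call:
servo_tool(
  plan=[
    [[0,0,0.0025,0,0.03],[0,0,0,0,0.03]],
  ],
)

```text
time: 10.15
tool_pos: [538.3, 168.3, 370.6]
tcp_rot: [-180.0, -0.0, -175.9]
ft_force: [10.8, -2.2, -16.1]
finger_gap: 41.0
grip_force: 49.9
```

Call:
servo_tool(
  plan=[
    [[0,0,0.0025,0,0.03],[0,0,0,0,0.03],[0,0,0,0,0.03]],
  ],
)

```text
time: 10.45
tool_pos: [538.2, 168.2, 370.8]
tcp_rot: [-180.0, -0.2, -175.9]
ft_force: [16.2, -0.7, -27.5]
finger_gap: 40.8
grip_force: 51.3
```

The tool stalls at 370.7 mm while the force climbs, so this is the second stop. I'll ease off 2 mm of command, settle and hand in.

Call:
servo_tool(
  plan=[
    [[0,0,-0.002,0,0.03],[0,0,0,0,0.03],[0,0,0,0,0.03],[0,0,0,0,0.03],[0,0,0,0,0.03]],
  ],
)

```text
time: 10.95
tool_pos: [538.2, 168.2, 370.7]
tcp_rot: [-180.0, -0.1, -175.9]
ft_force: [12.1, -2.2, -18.2]
finger_gap: 40.7
grip_force: 52.2
```

Run:
```python
from bench import sense, r
s=sense(); print(s['time'],s['tool_pos'],s['finger_gap'],s['grip_force'],s['ft_force'])
assert s['tool_pos'][2]>368 and s['grip_force']>20 and s['ft_force'][2]<-8
print(r.hand_in())
```

```text
10.95 [538.22459442 168.2004977  370.70150374] 40.68841984834644 52.198278307914734 [ 12.10344058  -2.18038244 -18.18432122]
the job is handed in; nothing more can be done
None
```

I handed the job in at 10.95 s with the lever up, the button squeezed in, and the lamp head held against the second stop under a 52 N grip; the judge returned no result.

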